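# Load a loudspeaker driver into the spring loading column

## Task

Of the two loose loudspeaker drivers on the open table top, take the one with the yellow coil gauge in its centre and set it upright in the cup of the spring loading column. Push it straight down against the spring until both spring tongues have snapped in over its rim, then let go and move the hand clear, leaving the driver held down level. Leave the bare driver without a gauge where it stands.

Things in the scene. Friction and masses are not known exactly. Their poses are not given: they have to be found in the camera images.
- driver_mid (a point): Driver to load: its centre, 30 mm above its underside. Upright round loudspeaker driver, 0.21 kg: dark 60 mm boot 18 mm high at the foot, grey basket, black 76 mm flange with its top 19 mm above this point (take it as a flat disc), yellow gauge stub 18 mm wide in the middle, from 19 to 30 mm above this point. Grip the gauge from above, any way round, finger tips just clear of the flange.
- bare_mid (a point): The other loose driver: its centre, on its axis, 25 mm above its underside. Same kind, 76 mm flange, 49 mm high, but without a yellow gauge in the middle. A bystander. Right of both drivers (-y) the table carries fixed equipment, among it a lever press about 350 mm high at x 0.4 to 0.6, y -0.17 to -0.06 and a cabinet 170 mm high in front of it: pass well above these.
- column: Spring loading column, an aluminium fixture fixed to the table. Origin on its axis at table height, z up, y from post to post. Base plate 100 x 136 mm, two posts 126 mm high at +y and -y, 104 mm apart inside, a cup on a spring stem between them. Above the cup its x sides are open: have the fingers open along x, or no wider than 40 mm, so that they do not push the tongues.
- cup_floor (a point): Centre of the cup's floor, on the column's axis, where the driver's underside comes to rest; 70 mm above the table when the cup is up. Round aluminium cup, bore 70 mm, its mouth flaring to about 88 mm across 16 mm above the floor. It moves only up and down.
- tip_left (a point): Tip of the spring tongue at the column's +y post (its twin hangs at -y). Steel, 20 mm wide, hinged on a pin 120 mm high and 47 mm from the axis, leaning in to this tip 31 mm from the axis, 93 mm high. A driver pushed down swings both tongues out with its flange; once the flange top is below the tips (2 mm round) they spring in over it and hold it at 91 mm above the table.
- plate (a joint): Downward travel of the cup, m: 0 up, about 0.028 with the driver caught, 0.036 at the hard stop. To catch, push to 0.030 or a little more. The spring carries the driver at 0; the push needed rises from about 3 N to about 13 N, the tongues adding a few newtons. A driver not caught is lifted back to 0.
Mind the look-alikes: they are no part of the job. Leave any blue or green look-alike of the part that bears driver_mid alone.

How it is judged (in metres and radians):
At the end, for the whole second after the job is handed in: The driver with the gauge sits in the cup, held down by the tongues: the cup is down 24 to 33 mm, the driver's centre is 67 to 78 mm above the table and within 10 mm of the column's axis, the driver is upright within 8 degrees, and the bare driver is within 30 mm of where it stood (value of joint plate between 0.024 and 0.033 m and z of driver_mid in the frame of column between 0.067 and 0.078 m and horizontal distance between driver_mid and column below 0.01 m and angle between driver_mid's own z axis and vertical below 0.14 rad and distance of bare_mid from where it was at the start of the episode below 0.03 m); the robot touches nothing.
It also fails if it takes over 45 s, if anything falls off the work surface, if the arm or the gripper's body presses on something with over 40 N, if the wrist force passes 120 N, or if a joint passes its speed limit or range.

## Robot

A 7-joint arm with a two-finger parallel gripper is mounted at the origin on a cart in front of the work surface, level with it; the furniture and walls round the work are solid. World frame = base frame: x ahead of the robot, y to its left, z up, the work surface at z = 0. Lengths are in mm, angles in rad, forces in N, time in s.
With the tool pointing down it reaches from about 350 to 900 mm from the base axis. Payload 7.2 kg.
Tool frame: the origin (TCP) lies on the centre line of the jaws, within the pads' length; the fingertips stand 8 mm ahead of it and the grasp point (between the pads) lies 11 mm behind it; x points along the fingers, y is the direction in which the jaws open and shut, and the axes are right-handed (so a half turn about x gives the same grasp; the last joint's range is limited). The gripper opens to 88 mm and grips with 3 to 60 N. Pads are 20 mm wide; open, the fingers measure 115 mm over their backs; the gripper's body (75 mm by 178 mm) begins 61 mm behind the grasp point.
Start: joints at [1.221, 0.411, -0.013, 1.596, 0.006, 1.134, -0.082], TCP at [173.791, -600.354, 230.653] pointing down, gripper open.
Joint ranges: [-2.95, 2.95], [-0.29, 1.99], [-1.47, 1.44], [0.14, 2.54], [-1.03, 4.17], [0.13, 1.85], [-2.86, 2.86]. Speed limits (rad/s): [2.39, 2.39, 3.01, 3.01, 3.14, 3.14, 3.14].

## Interface

Orientations are given as a unit quaternion [x, y, z, w].
In Python, from bench import * gives the robot as it stands.
- The arm moves only by the shell command python3 -m inch 'ROWS' [FORCE]. ROWS is JSON, a list that holds one entry, the list of rows, each a list of 7 numbers: the finger opening in cm, from 0 to 8.78, then the shift along the tool's x, y, z in cm, then the turn, a rotation vector about the tool's x, y, z in rad. A call has 1 to 12 rows; each row is the pose to reach, as a shift and turn from the pose commanded when the call began, along the tool's axes at that moment; what a row does not reach only later rows make up. A row lasts 1/12 s, in which the tool goes at most 41.7 mm and 7.16 degrees, less where a joint would pass 70% of its speed; a pose out of reach is approached as far as the arm can. A call with a gripper value outside its range is refused whole. The fingers move at their own pace and stop on an object; FORCE is the grip in N (left out, the last holds). Time passes only in rows, so rows that repeat a pose let the fingers close. It gives the time, the measured TCP pose, the force and the opening at its end, in the units of the state.
- state(): the state, without advancing time (a new reading comes with each control period).
- snapshot(name): name is "side" or "top" or "wrist"; returns a dict with "pixels" (400x640x3 uint8, red, green, blue), "fovy" (degrees; the focal length in pixels is half the picture's height over the tangent of half this angle, whatever the lens; pixels are square), "cx", "cy" (the principal point, pixels), "k1" (the pictures are not rectified: a ray, as slopes to the right and down, at radius r is drawn at 1 + k1 r^2 times it, then the intrinsics apply), "R" (3x3) and "t" (3): a world point X has camera coordinates R X + t; the wrist camera has in their place "T_tool_cam" (4x4, takes a point from camera to tool coordinates, whose origin is the TCP and whose axes are the tool frame's). Camera axes: x right, y down, z forward; pixel columns grow to the right and rows downward; lengths in mm; the calibration is good to about 2 mm. A picture is of the moment at which its call begins: read the wrist's pose just before it. There is no depth.
- job_done(): hands the job in, once; it reports no verdict.
Trained networks look in a picture, given as the dict that the camera call returned (one of the last four; its "shot" number tells which), for a name from the list of things; names that differ only in an ending like _2 or _b are one class to them, and where a whole thing is asked for, a point or a joint stands for the part that bears it (a point fixed in the world has none). Each returns a list of dicts, best first, with "confidence" (0 to 1); they miss things now and then, are a little off and sometimes report something else, mostly with a low value. They report only what shows in the picture. A call takes as long as a camera call. They do not tell look-alikes from the thing itself.
- boxes_of(picture, name): "bbox" ([left, top, right, bottom] as shares, 0 to 1, of the picture: columns of its width, rows of its height, round what is visible of it).
- outline_of(picture, name): "region" (400x640 bool, what is visible of it) and "bbox" ([left, top, right, bottom] as shares, 0 to 1, of the picture: columns of its width, rows of its height, round what is visible of it).
- place_of(picture, name): "centre" ([column, row] as shares, 0 to 1, of the picture: columns of its width, rows of its height: a listed point, or the origin of a listed thing).
The state is a dict: "clock": time; "q": joint angles; "joint_vel": joint speeds; "joint_torque": joint torques, N m; "ee_pos": TCP position; "ee_rot": TCP orientation; "force": force on the tool from outside, world axes, zero at the start; "ft_torque": the same for the moment, N m; "opening": finger opening in mm.
Only numpy, scipy, OpenCV 4.12 (cv2) and the standard library are available. Lean on these libraries where they do the work, as an engineer would, in place of code of your own. Each camera call takes 0.05 s, during which the arm holds its last target. There are 200 camera calls.

## Working session

There is one attempt and no reset: what is moved stays moved. The work goes in short steps, Python scripts to look and compute and a shell command to move; the robot and the scene stay as the last step left them, time stands still between calls to the robot, and variables do not carry over. Pictures are saved under pics/ and viewed, about 8 in all and at most 12, crops included, and the job is handed in when it is done.

```bash
mkdir -p pics; cat > h.py <<'E'
from bench import *
import numpy as np, cv2
from scipy.spatial.transform import Rotation as Ro
def ray(p,uv,st=None):
    f=p["pixels"].shape[0]/2/np.tan(np.radians(p["fovy"])/2)
    K=np.array([[f,0,p["cx"]],[0,f,p["cy"]],[0,0,1.]])
    d=np.array([(uv[0]-p["cx"])/f,(uv[1]-p["cy"])/f]); s=d.copy()
    for _ in range(30): s=d/(1+p["k1"]*(s@s))
    d=np.array([*s,1.])
    if "R" in p:
        R=np.array(p["R"]);t=np.array(p["t"]); return -R.T@t, R.T@d
    T=np.array(p["T_tool_cam"]);Rt=Ro.from_quat(st["ee_rot"]).as_matrix()
    return Rt@T[:3,3]+np.array(st["ee_pos"]), Rt@T[:3,:3]@d
def atz(p,uv,z,st=None):
    o,d=ray(p,uv,st); return o+d*(z-o[2])/d[2]
def tri(rs):
    A=0;b=0
    for o,d in rs:
        d=d/np.linalg.norm(d);M=np.eye(3)-np.outer(d,d);A=A+M;b=b+M@o
    X=np.linalg.solve(A,b); return X,[np.linalg.norm(np.cross(X-o,d/np.linalg.norm(d))) for o,d in rs]
def save(p,n,crop=None,s=1):
    im=cv2.cvtColor(np.array(p["pixels"]),cv2.COLOR_RGB2BGR)
    if crop: im=im[crop[1]:crop[3],crop[0]:crop[2]]
    cv2.imwrite("pics/"+n,cv2.resize(im,None,fx=s,fy=s,interpolation=cv2.INTER_CUBIC))
E
python3 - <<'E'
from h import *
st=state();print({k:np.round(v,3).tolist() for k,v in st.items()})
P={}
for n in ["side","top"]:
    p=P[n]=snapshot(n); save(p,n+"1.png")
    print(n,"cam",ray(p,(320,200))[0].round())
    for k in ["driver_mid","bare_mid","column","cup_floor","tip_left"]:
        for r in place_of(p,k)[:4]:
            uv=np.array(r["centre"])*[640,400]
            z={"driver_mid":30,"bare_mid":25,"column":0,"cup_floor":70,"tip_left":93}[k]
            print(k,round(r["confidence"],2),uv.round(1),atz(p,uv,z).round(1))
a=cv2.imread("pics/side1.png");b=cv2.imread("pics/top1.png")
cv2.imwrite("pics/both.png",cv2.resize(np.vstack([a,b]),(480,600))) 
E
```

```text
{'clock': 0.0, 'q': [1.221, 0.412, -0.013, 1.597, 0.006, 1.134, -0.082], 'joint_vel': [-0.001, -0.002, -0.002, 0.001, 0.001, 0.0, 0.001], 'joint_torque': [0.001, -58.795, 0.642, -29.108, -0.054, 0.018, 0.0], 'ee_pos': [173.629, -599.882, 229.822], 'ee_rot': [-0.7, -0.1, 0.7, -0.099], 'force': [0.207, -0.226, 0.481], 'ft_torque': [0.059, 0.009, 0.045], 'opening': 87.766}
side cam [ 560. -919. 1038.]
driver_mid 0.84 [257.4 300. ] [ 349.2 -184.1   30. ]
driver_mid 0.83 [375. 256.] [670.9 -12.3  30. ]
driver_mid 0.67 [366.4 229.4] [648.7  97.4  30. ]
driver_mid 0.53 [342.2 151.3] [568.  515.4  30. ]
bare_mid 0.61 [328.3 219.8] [528.3 141.   25. ]
column 0.56 [337.3 189.9] [553.8 321.3   0. ]
cup_floor 0.74 [334.6 180.4] [544.1 287.3  70. ]
tip_left 0.54 [332.7 168.1] [536.3 325.2  93. ]
top cam [ 392.  147. 1330.]
driver_mid 0.93 [375.  145.2] [675.5  -3.6  30. ]
driver_mid 0.89 [337.1 154.2] [646.7 108.4  30. ]
driver_mid 0.74 [433.7 255.1] [ 354.1 -175.7   30. ]
driver_mid 0.65 [202.6 184.8] [550.  503.7  30. ]
bare_mid 0.87 [323.4 193.8] [528.9 147.2  25. ]
column 0.72 [270.8 188.7] [544.7 305.7   0. ]
cup_floor 0.77 [268.1 187.6] [539.7 305.   70. ]
tip_left 0.64 [253.8 186.6] [539.3 342.2  93. ]
tip_left 0.31 [267.6 187.1] [538.4 303.6  93. ]
```

View pics/top1.png

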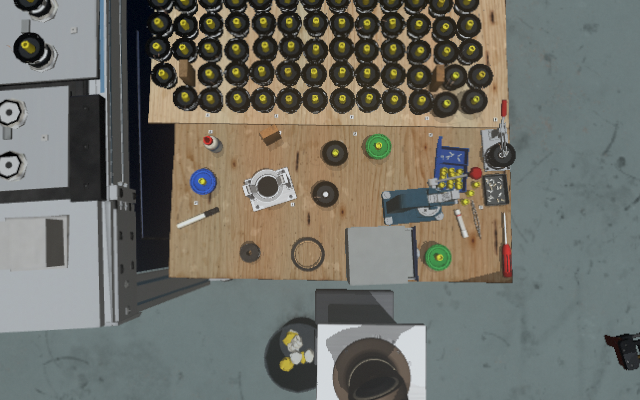

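View pics/side1.png

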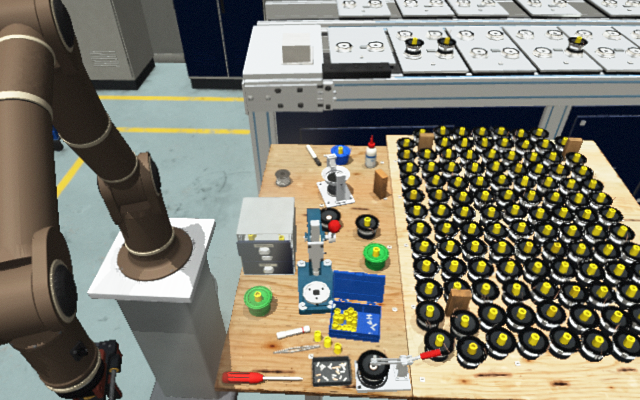

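Candidates in the top picture: black with yellow gauge (336,153), greens (378,146) and (437,257), blue (203,181), bare black (324,194) without yellow. The first, at about (648,103) mm, fits: loose on the table, black and yellow-gauged. I'll confirm this in a crop and triangulate.

```bash
python3 - <<'E'
from h import *
s=snapshot("side");t=snapshot("top")
save(t,"crop1.png",(230,125,400,225),4.5)
for n,a,b in [("drv",(366.4,229.4),(337.1,154.2)),("cup",(334.6,180.4),(268.1,187.6)),("col",(337.3,189.9),(270.8,188.7)),("tipL",(332.7,168.1),(253.8,186.6)),("bare",(328.3,219.8),(323.4,193.8))]:
    X,e=tri([ray(s,a),ray(t,b)]);print(n,X.round(1),np.round(e,1))
for p in (s,t):
  m=cv2.inRange(cv2.cvtColor(np.array(p["pixels"]),cv2.COLOR_RGB2HSV),(22,120,90),(35,255,255))
  uv=np.array([336,153]) if p is t else np.array([367,224])
  ys,xs=np.nonzero(m[uv[1]-12:uv[1]+12,uv[0]-12:uv[0]+12]);c=uv-12+[xs.mean(),ys.mean()];print("yellow",c,len(xs),atz(p,c,57))
E
```

```text
drv [649.2 108.1  19.3] [0.4 0.4]
cup [542.7 307.2  53.8] [1.1 1.1]
col [548.6 304.8  12.7] [5.4 5.4]
tipL [538.4 344.1  79.3] [2.5 2.5]
bare [528.8 147.1  19.3] [0.7 0.7]
yellow [366.7704918  221.29508197] 61 [648.37219825 105.78485115  57.        ]
yellow [334.92105263 152.28947368] 38 [646.99321852 115.53442394  57.        ]
```

View pics/crop1.png

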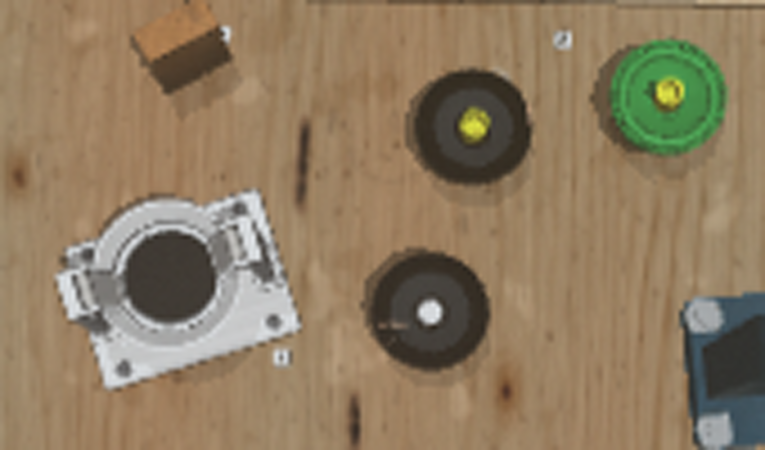

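Crop confirms it: the black driver with the yellow stub is at crop (475,125). The bare one, with a white centre, is at (430,312). The column's posts at (75,293) and (240,243) give its yaw as about +17°.

```bash
cat >> h.py <<'E'
def plan(target,yawy):
    "shift (cm, tool axes) to target TCP (mm) and turn rotvec so tool x is down and tool y at yaw (mod pi)"
    st=state();R=Ro.from_quat(st["ee_rot"]).as_matrix()
    sh=R.T@(np.array(target)-st["ee_pos"])/10
    print("pos",np.round(st["ee_pos"],1),"axes x",R[:,0].round(3),"y",R[:,1].round(3),"z",R[:,2].round(3),"yaw y",np.degrees(np.arctan2(R[1,1],R[0,1])).round(2),"F",np.round(st["force"],1),"open",round(st["opening"],1),"t",round(st["clock"],2))
    for a in (yawy,yawy+180):
        c,s=np.cos(np.radians(a)),np.sin(np.radians(a))
        G=np.column_stack([[0,0,-1],[c,s,0],np.cross([0,0,-1],[c,s,0])])
        print("shift",sh.round(2),"turn",Ro.from_matrix(R.T@G).as_rotvec().round(3))
E
python3 -c "
from h import *
plan([645,108,230],17)"
```

```text
pos [ 173.8 -600.4  230.7] axes x [ 0. -0. -1.] y [ 0.278 -0.961  0.   ] z [-0.961 -0.278 -0.   ] yaw y -73.86 F [-0.   0.4 -0.5] open 87.7 t 0.7
shift [ 6.000e-02 -5.494e+01 -6.496e+01] turn [-1.586  0.    -0.   ]
shift [ 6.000e-02 -5.494e+01 -6.496e+01] turn [ 1.556 -0.    -0.   ]
```

```bash
python3 -m inch '[[[8.7,-4,0,0,0,0,0],[8.7,-8,0,0,0,0,0],[8.7,-12,0,0,0,0,0],[8.7,-16,0,0,0,0,0],[8.7,-20,0,0,0,0,0],[8.7,-24,0,0,0,0,0],[8.7,-24,0,0,0,0,0],[8.7,-24,-2,-2.5,-0.06,0,0],[8.7,-24,-4,-5,-0.12,0,0],[8.7,-24,-6.5,-7.5,-0.18,0,0],[8.7,-24,-9,-10,-0.25,0,0],[8.7,-24,-9,-10,-0.25,0,0]]]' && python3 -c "
from h import *
plan([645,108,470],17);print(np.round(state()['q'],2))"
```

```text
clock: 1.7
ee_pos: [249.6, -480.6, 472.1]
ee_rot: [0.682, 0.19, -0.68, 0.19]
force: [0.6, -0.8, 1.2]
opening: 86.6
pos [ 249.6 -480.6  472.1] axes x [ 0.003  0.    -1.   ] y [ 0.518 -0.855  0.002] z [-0.855 -0.518 -0.003] yaw y -58.81 F [ 0.6 -0.8  1.2] open 86.6 t 1.7
shift [  0.34 -29.88 -64.31] turn [-1.323e+00 -1.000e-03 -3.000e-03]
shift [  0.34 -29.88 -64.31] turn [ 1.818e+00 -3.000e-03  1.000e-03]
[ 1.09  0.17 -0.1   1.37  0.01  1.6  -0.04]
```

```bash
python3 -m inch '[[[8.7,0,-1.7,-3.6,-0.07,0,0],[8.7,0,-3.4,-7.2,-0.15,0,0],[8.7,0,-5,-10.8,-0.22,0,0],[8.7,0,-6.7,-14.4,-0.3,0,0],[8.7,0,-8.4,-18,-0.37,0,0],[8.7,0,-10,-21.6,-0.44,0,0],[8.7,0,-11.7,-25.2,-0.52,0,0],[8.7,0,-13.4,-28.8,-0.59,0,0],[8.7,0,-15,-32.4,-0.67,0,0],[8.7,0,-16.7,-36,-0.74,0,0],[8.7,0,-18.4,-39.6,-0.81,0,0],[8.7,0,-20,-43.2,-0.89,0,0]]]' && python3 -c "
from h import *
plan([645,108,470],17)"
```

```text
clock: 2.7
ee_pos: [516.4, -93.0, 471.1]
ee_rot: [0.535, 0.462, -0.535, 0.462]
force: [1.1, -0.7, 0.2]
opening: 87.2
pos [516.4 -93.  471.1] axes x [ 0.001 -0.    -1.   ] y [ 0.989 -0.146  0.001] z [-0.146 -0.989  0.   ] yaw y -8.38 F [ 1.1 -0.7  0.2] open 87.2 t 2.7
shift [  0.11   9.79 -21.76] turn [-0.443  0.    -0.001]
shift [  0.11   9.79 -21.76] turn [ 2.699e+00 -1.000e-03 -1.000e-03]
```

```bash
python3 -m inch '[[[8.7,0,1.6,-3.6,-0.08,0,0],[8.7,0,3.2,-7.2,-0.15,0,0],[8.7,0,4.8,-10.8,-0.22,0,0],[8.7,0,6.5,-14.4,-0.3,0,0],[8.7,0,8,-18,-0.37,0,0],[8.7,0,9.8,-21.8,-0.44,0,0],[8.7,4,9.8,-21.8,-0.44,0,0],[8.7,8,9.8,-21.8,-0.44,0,0],[8.7,12,9.8,-21.8,-0.44,0,0],[8.7,16,9.8,-21.8,-0.44,0,0],[8.7,20,9.8,-21.8,-0.44,0,0],[8.7,24,9.8,-21.8,-0.44,0,0]]]' >/dev/null && python3 -m inch '[[[4.5,1,0,0,0,0,0],[4.5,1,0,0,0,0,0],[4.5,1,0,0,0,0,0],[4.5,1,0,0,0,0,0]]]'; python3 - <<'E'
from h import *
plan([645,108,470],17)
st=state();p=snapshot("wrist");save(p,"w1.png")
print(ray(p,(320,200),st))
for k,z in [("driver_mid",30),("bare_mid",25)]:
    for r in place_of(p,k)[:3]:
        uv=np.array(r["centre"])*[640,400];print(k,r["confidence"],uv,atz(p,uv,z,st))
m=cv2.inRange(cv2.cvtColor(np.array(p["pixels"]),cv2.COLOR_RGB2HSV),(22,120,90),(35,255,255))
n,_,s,c=cv2.connectedComponentsWithStats(m)
for i in range(1,n):
    if s[i,4]>60: print(s[i],c[i].round(1),atz(p,c[i],60,st).round(1))
E
```

```text
clock: 4.03
ee_pos: [646.5, 107.0, 223.6]
ee_rot: [0.423, 0.566, -0.421, 0.568]
force: [0.4, 0.3, 0.9]
opening: 63.5
pos [646.5 107.  223.6] axes x [ 0.004  0.001 -1.   ] y [0.958 0.287 0.004] z [ 0.287 -0.958  0.   ] yaw y 16.66 F [0.4 0.3 0.9] open 63.5 t 4.03
shift [-2.464e+01 -1.000e-02 -1.300e-01] turn [-0.006  0.    -0.004]
shift [-2.464e+01 -1.000e-02 -1.300e-01] turn [ 3.136 -0.006 -0.   ]
(array([622.00629004, 189.04600749, 377.85990156]), array([ 0.0783965 , -0.28421694, -0.9556886 ]))
driver_mid 0.89 [313.472 268.8  ] [669.22630282  -8.94700797  30.        ]
driver_mid 0.58 [323.776 178.   ] [647.09385819 113.4447909   30.        ]
bare_mid 0.57 [233.216 123.72 ] [528.31930049 144.42624856  25.        ]
[518  14  36  28 706] [535.7  27.3] [801.9 326.2  60. ]
[587  39  38  24 690] [605.6  50.3] [883.8 332.2  60. ]
[488  91  32  21 551] [503.7 100.9] [800.9 252.4  60. ]
[555 112  34  19 544] [570.8 121.3] [882.5 256.6  60. ]
[606 139  34  22 563] [623.1 148.9] [959.4 249.8  60. ]
[463 158  28  22 447] [476.1 168.8] [803.4 178.   60. ]
[318 170  17  21 292] [326.3 180.1] [648.2 118.5  60. ]
[521 174  33  22 514] [537.  184.9] [880. 182.  60.]
[569 194  34  23 514] [585.3 204.8] [950.5 177.9  60. ]
[623 211  17  20 239] [632.6 220.6] [1023.8  178.2   60. ]
[436 221  25  23 378] [448.6 231.8] [804.4  99.9  60. ]
[494 235  28  25 441] [507.3 246.6] [882.7 102.2  60. ]
[545 249  30  24 430] [559.8 260.6] [958.8 103.5  60. ]
[593 263  29  23 426] [606.5 273.9] [1033.5  103.9   60. ]
[308 267  14  22 269] [314.5 277.7] [669.8  -3.6  60. ]
[418 274  19  21 213] [427.1 282.3] [806.8  29.1  60. ]
[523 296  17  16  91] [531.4 302.6] [954.4  37.9  60. ]
[373 360  17  24 310] [381. 372.] [ 802.5 -125.2   60. ]
[247 380  10  12  66] [250.4 385.2] [ 630.5 -202.2   60. ]
```

View pics/w1.png

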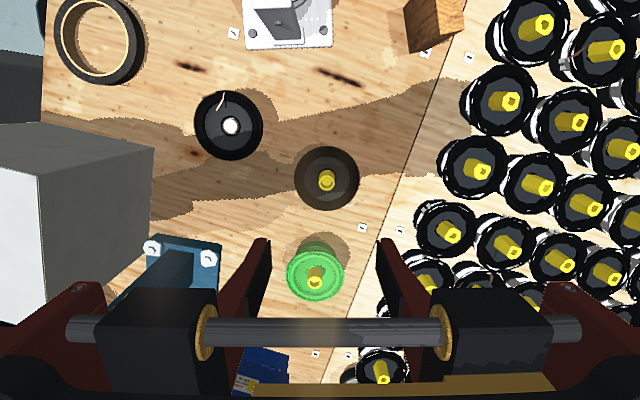

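Wrist view: target at (326,180) with its yellow stub, bare driver at (230,126), green look-alike at (315,275). I'll go lower and re-look.

```bash
python3 -m inch '[[[4.5,3,0.3,-0.7,-0.006,0,0],[4.5,6,0.3,-0.7,-0.006,0,0],[4.5,9.5,0.3,-0.7,-0.006,0,0],[4.5,9.5,0.3,-0.7,-0.006,0,0],[4.5,9.5,0.3,-0.7,-0.006,0,0]]]'; cat > look.py <<'E'
from h import *
import sys
st=state();p=snapshot("wrist");save(p,sys.argv[1])
plan([648,115,130],17)
for k,z in [("driver_mid",30)]:
    for r in outline_of(p,k)[:3]:
        ys,xs=np.nonzero(r["region"]);e=cv2.minEnclosingCircle(np.column_stack([xs,ys]).astype(np.float32));b=np.array(r["bbox"])*[640,400,640,400]
        print(k,r["confidence"],b.round(),len(xs),"circle",e)
    for r in place_of(p,k)[:3]:
        uv=np.array(r["centre"])*[640,400];print(k,r["confidence"],uv,atz(p,uv,z,st))
m=cv2.inRange(cv2.cvtColor(np.array(p["pixels"]),cv2.COLOR_RGB2HSV),(22,120,90),(35,255,255))
n,_,s,c=cv2.connectedComponentsWithStats(m)
for i in range(1,n):
    X=atz(p,c[i],56,st)
    if s[i,4]>100 and abs(X[0]-648)<60: print(s[i],c[i].round(1),X.round(1))
E
python3 look.py w2.png
```

```text
clock: 4.6
ee_pos: [645.4, 113.7, 125.5]
ee_rot: [0.42, 0.569, -0.421, 0.568]
force: [0.3, -0.4, 0.4]
opening: 44.9
pos [646.6 114.3 127.3] axes x [ 0.001  0.    -1.   ] y [0.956 0.293 0.001] z [ 0.293 -0.956 -0.   ] yaw y 17.02 F [ 1.1 -0.8  1.1] open 45.0 t 4.65
shift [-0.27  0.16 -0.02] turn [ 0.    -0.    -0.001]
shift [-0.27  0.16 -0.02] turn [-3.141e+00  2.000e-03 -0.000e+00]
driver_mid 0.81 [283. 170. 374. 257.] 6032 circle ((327.5, 211.5), 45.1276969909668)
driver_mid 0.57 [277. 284. 344. 368.] 2560 circle ((311.6713562011719, 325.9718322753906), 41.62221145629883)
driver_mid 0.82 [312.896 326.6  ] [673.21861219 -11.98224302  30.        ]
driver_mid 0.62 [328.896 212.32 ] [651.8164487  112.56925803  30.        ]
[316 200  23  31 596] [327.5 215.3] [648.3 118.5  56. ]
[302 347  18   8 104] [310.6 350.1] [673.5 -17.8  56. ]
```

View pics/w2.png

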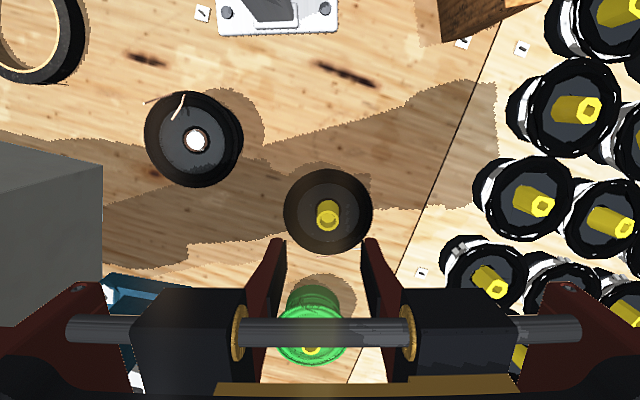

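The picture shows the target's flange at (328,211), its stub top near (327,220), and the fingers' centre line at about column 322.

```bash
python3 - <<'E'
from h import *
st=state();p=snapshot("wrist")
print(atz(p,(328,211.5),49,st),atz(p,(327,220),60,st))
plan(0.5*(atz(p,(328,211.5),49,st)+atz(p,(327,220),60,st))*[1,1,0]+[0,0,80],17)
E
```

```text
[651.36748057 119.31319637  49.        ] [651.38216384 115.77528897  60.        ]
pos [647.3 114.5 128.5] axes x [ 0.004  0.001 -1.   ] y [0.956 0.293 0.004] z [ 0.293 -0.956  0.   ] yaw y 17.01 F [ 0.4 -0.5  1. ] open 45.1 t 4.8
shift [ 4.85  0.46 -0.17] turn [ 0.     0.    -0.004]
shift [ 4.85  0.46 -0.17] turn [-3.141e+00  6.000e-03  1.000e-03]
```

```bash
python3 -m inch '[[[4.5,2,0.3,-0.2,0,0,0],[4.5,4,0.3,-0.2,0,0,0],[4.5,5.5,0.3,-0.2,0,0,0],[4.5,6,0.3,-0.2,0,0,0],[4.5,6.5,0.3,-0.2,0,0,0],[4.5,6.5,0.3,-0.2,0,0,0],[4.5,6.5,0.3,-0.2,0,0,0],[4.5,6.5,0.3,-0.2,0,0,0]]]' ; python3 - <<'E'
from h import *
z=[]
for i in range(4): p=snapshot("wrist");z.append(state()["ee_pos"])
print(np.mean(z,0),np.array(z).round(1).tolist());save(p,"w3.png",(200,120,460,330),3)
E
```

```text
clock: 5.47
ee_pos: [648.8, 117.0, 61.7]
ee_rot: [0.421, 0.568, -0.42, 0.569]
force: [-0.1, 0.2, -0.1]
opening: 44.9
[648.62643808 116.84996931  61.46533334] [[648.8, 116.9, 61.6], [648.7, 116.9, 61.6], [648.6, 116.8, 61.4], [648.5, 116.8, 61.2]]
```

View pics/w3.png

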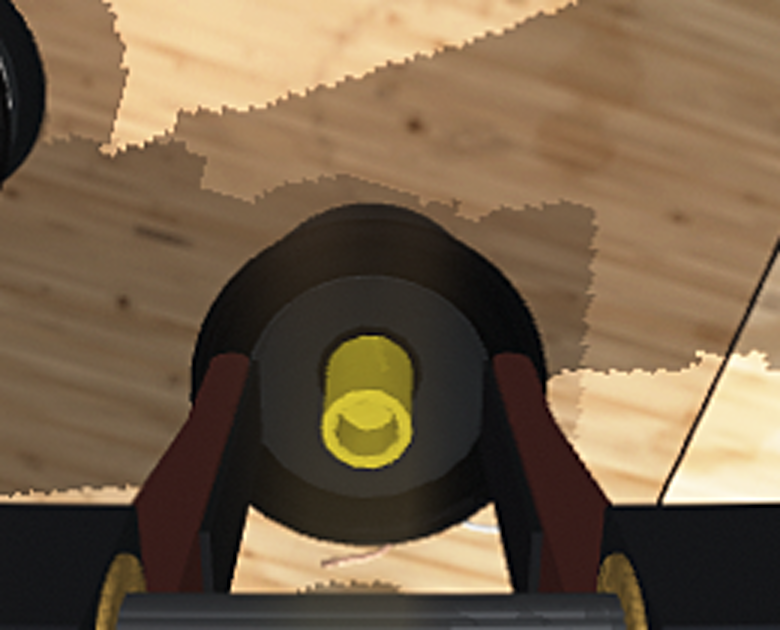

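Stub is centred between the fingers. Lower 2 mm, then grip.

```bash
python3 -m inch '[[[4.5,0.2,0,0,0,0,0],[4.5,0.2,0,0,0,0,0],[1.2,0.2,0,0,0,0,0],[1.2,0.2,0,0,0,0,0],[1.2,0.2,0,0,0,0,0],[1.2,0.2,0,0,0,0,0],[1.2,0.2,0,0,0,0,0],[1.2,0.2,0,0,0,0,0],[1.2,0.2,0,0,0,0,0],[1.2,0.2,0,0,0,0,0],[1.2,0.2,0,0,0,0,0],[1.2,0.2,0,0,0,0,0]]]' 45
```

```text
clock: 6.67
ee_pos: [648.3, 116.8, 58.7]
ee_rot: [0.421, 0.568, -0.42, 0.569]
force: [0.8, -0.1, -1.4]
opening: 16.8
```

```bash
python3 -m inch '[[[1.2,-3,0,0,0,0,0],[1.2,-6,0,0,0,0,0],[1.2,-10,0,0,0,0,0],[1.2,-14,0,0,0,0,0],[1.2,-17,0,0,0,0,0],[1.2,-17,0,0,0,0,0],[1.2,-17,0,0,0,0,0]]]' 45; python3 -c "
from h import *
plan([600,230,230],17)"
```

```text
clock: 7.25
ee_pos: [648.6, 116.9, 230.2]
ee_rot: [0.421, 0.568, -0.42, 0.569]
force: [-0.6, -1.0, -2.9]
opening: 16.3
pos [648.6 116.9 230.2] axes x [ 0.003  0.    -1.   ] y [0.956 0.293 0.003] z [ 0.293 -0.956  0.001] yaw y 17.01 F [-0.6 -1.  -2.9] open 16.3 t 7.25
shift [ 1.000e-02 -1.340e+00 -1.223e+01] turn [ 0.     0.001 -0.003]
shift [ 1.000e-02 -1.340e+00 -1.223e+01] turn [-3.141e+00  4.000e-03  1.000e-03]
```

```bash
python3 -m inch '[[[1.2,0,-0.4,-3,0,0,0],[1.2,0,-0.7,-6,0,0,0],[1.2,0,-1,-9,0,0,0],[1.2,0,-1.3,-12,0,0,0],[1.2,0,-1.3,-12,0,0,0],[1.2,0,-1.3,-12,0,0,0],[1.2,0,-1.3,-12,0,0,0],[1.2,0,-1.3,-12,0,0,0]]]' 45; python3 - <<'E'
from h import *
plan([543,305,180],17)
st=state();p=snapshot("wrist");save(p,"w4.png")
for k,z in [("column",0),("cup_floor",70),("tip_left",93),("driver_mid",0)]:
    for r in place_of(p,k)[:3]:
        uv=np.array(r["centre"])*[640,400];print(k,round(r["confidence"],2),uv.round(1),atz(p,uv,z,st).round(1))
E
```

```text
clock: 7.92
ee_pos: [600.8, 225.8, 227.1]
ee_rot: [0.42, 0.568, -0.422, 0.568]
force: [0.6, -0.2, -2.5]
opening: 16.2
pos [600.8 225.8 227.1] axes x [-0.002 -0.002 -1.   ] y [ 0.957  0.291 -0.002] z [ 0.291 -0.957  0.001] yaw y 16.91 F [ 0.6 -0.2 -2.5] open 16.2 t 7.92
shift [ 4.71 -3.22 -9.27] turn [-0.002  0.001  0.002]
shift [ 4.71 -3.22 -9.27] turn [ 3.14e+00  3.00e-03 -2.00e-03]
column 0.58 [298.  101.9] [544.6 306.6   0. ]
cup_floor 0.8 [292.8 102.2] [545.7 305.1  70. ]
tip_left 0.88 [289.2  61.3] [535.7 338.3  93. ]
driver_mid 0.96 [323.1 243. ] [628.9 133.9   0. ]
```

View pics/w4.png

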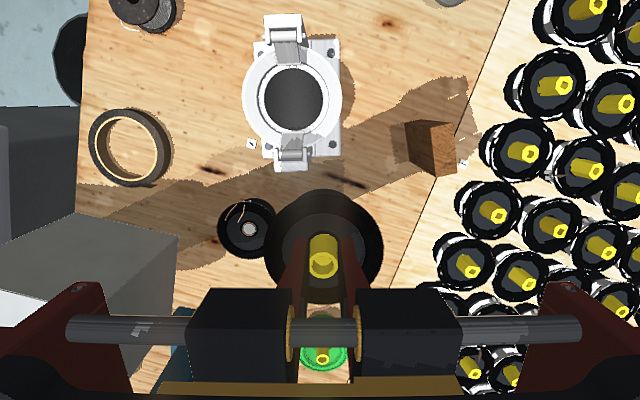

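The column shows clearly: cup at (293,97), posts up and down the picture, and the held driver at (325,247). Next I'll check the driver's offset in the hand.

```bash
python3 - <<'E'
from h import *
st=state();p=snapshot("wrist")
o=outline_of(p,"driver_mid")
for r in o[:2]:
    print(r["confidence"],np.array(r["bbox"])*[640,400,640,400],r["region"].sum())
R=Ro.from_quat(st["ee_rot"]).as_matrix()
for uv in [(326,247),(383.5,240),(268.5,240),(326,190),(326,305)]:
    X=atz(p,uv,st["ee_pos"][2]-10,st);print(uv,X.round(1),(R.T@(X-st["ee_pos"])).round(1))
for r in place_of(p,"cup_floor")[:1]:
    uv=np.array(r["centre"])*[640,400];print(uv,atz(p,uv,70,st))
print("mouth",atz(p,(292,97),86,st))
plan([545,305,200],16.5)
E
```

```text
0.63 [262.272 190.32  384.512 310.32 ] 7986
0.61 [299.584 315.12  347.008 371.   ] 1028
(326, 247) [601.9 232.1 218.4] [10.   2.5 -4.8]
(383.5, 240) [634.1 246.7 218.4] [10.  37.5 -9.4]
(268.5, 240) [567.  226.5 218.4] [ 10.  -32.5  -9.5]
(326, 190) [591.3 266.7 218.4] [ 10.    2.4 -41. ]
(326, 305) [614.3 191.6 218.4] [10.   2.5 37.5]
[293.824 101.48 ] [546.66240236 307.32960416  70.        ]
mouth [545.46650529 310.83928491  86.        ]
pos [600.8 227.4 228.7] axes x [ 0. -0. -1.] y [0.956 0.292 0.   ] z [ 0.292 -0.956  0.   ] yaw y 16.99 F [ 0.7  0.  -2.6] open 16.5 t 8.32
shift [ 2.87 -3.06 -9.05] turn [ 0.009  0.    -0.   ]
shift [ 2.87 -3.06 -9.05] turn [-3.133  0.     0.   ]
```

```bash
python3 -m inch '[[[1.2,0,-1,-3,0,0,0],[1.2,0,-2,-6,0,0,0],[1.2,0,-3.1,-9.1,0,0,0],[1.2,0,-3.1,-9.1,0,0,0],[1.2,1,-3.1,-9.1,0,0,0],[1.2,2.5,-3.1,-9.1,0,0,0],[1.2,2.5,-3.1,-9.1,0,0,0],[1.2,2.5,-3.1,-9.1,0,0,0]]]' 45; python3 - <<'E'
from h import *
st=state();p=snapshot("wrist");im=save(p,"w5.png")
plan([544,305,140],16.5)
s=snapshot("side");save(p,"a.png",(160,60,480,360),1.25);save(s,"b.png",(290,130,390,224),4)
a=cv2.imread("pics/a.png");b=cv2.imread("pics/b.png");b=b[:375,:400];a=a[:375,:400]
cv2.imwrite("pics/ab.png",np.hstack([a,b]))
for k,z in [("column",0),("cup_floor",70),("tip_left",93)]:
    for r in place_of(p,k)[:2]:
        uv=np.array(r["centre"])*[640,400];print(k,round(r["confidence"],2),uv.round(1),atz(p,uv,z,st).round(1))
E
```

```text
clock: 8.98
ee_pos: [544.6, 304.1, 202.5]
ee_rot: [0.42, 0.568, -0.422, 0.568]
force: [0.3, 1.0, -2.7]
opening: 16.2
pos [544.9 304.7 203.3] axes x [-0.001 -0.001 -1.   ] y [ 0.957  0.291 -0.001] z [ 0.291 -0.957  0.   ] yaw y 16.94 F [-0.8 -0.1 -2.3] open 16.4 t 9.03
shift [ 6.33 -0.07 -0.06] turn [0.008 0.    0.001]
shift [ 6.33 -0.07 -0.06] turn [-3.134e+00 -1.000e-03  1.000e-03]
column 0.7 [322.3 179.4] [543.5 305.9   0. ]
cup_floor 0.57 [322.9 195. ] [544.2 306.4  70. ]
cup_floor 0.52 [325.  168.3] [538.3 333.1  70. ]
tip_left 0.86 [325.9 167.1] [537.3 338.7  93. ]
```

View pics/ab.png

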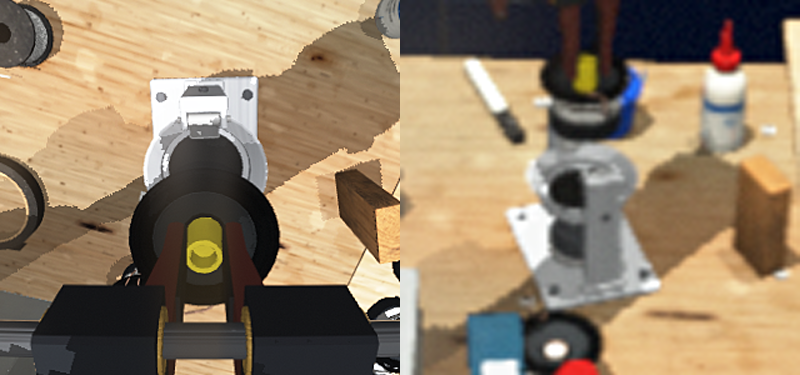

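The driver is in line above the cup, with both centred on crop column ~204. I'll lower it, watching the force.

```bash
python3 -m inch '[[[1.2,1.5,0,-0.05,0,0,0],[1.2,3,0,-0.05,0,0,0],[1.2,4,0,-0.05,0,0,0],[1.2,5,0,-0.05,0,0,0],[1.2,5.5,0,-0.05,0,0,0],[1.2,6,0,-0.05,0,0,0],[1.2,6,0,-0.05,0,0,0]]]' 45;python3 -m inch '[[[1.2,0.4,0,0,0,0,0],[1.2,0.8,0,0,0,0,0],[1.2,1.2,0,0,0,0,0],[1.2,1.4,0,0,0,0,0],[1.2,1.4,0,0,0,0,0]]]' 45
```

```text
clock: 9.82
ee_pos: [544.0, 306.2, 142.9]
ee_rot: [0.42, 0.569, -0.421, 0.568]
force: [-1.0, 0.5, -3.3]
opening: 16.5
clock: 10.23
ee_pos: [544.0, 305.9, 129.1]
ee_rot: [0.42, 0.569, -0.421, 0.568]
force: [0.2, 0.6, -2.7]
opening: 16.5
```

```bash
python3 -m inch '[[[1.2,0.3,0,0,0,0,0],[1.2,0.6,0,0,0,0,0],[1.2,0.9,0,0,0,0,0],[1.2,1,0,0,0,0,0],[1.2,1,0,0,0,0,0]]]' 45;python3 -m inch '[[[1.2,0.3,0,0,0,0,0],[1.2,0.6,0,0,0,0,0],[1.2,0.9,0,0,0,0,0],[1.2,1,0,0,0,0,0],[1.2,1,0,0,0,0,0]]]' 45; python3 -m inch '[[[1.2,0.3,0,0,0,0,0],[1.2,0.6,0,0,0,0,0],[1.2,0.9,0,0,0,0,0],[1.2,0.9,0,0,0,0,0]]]' 45; python3 - <<'E'
from h import *
p=snapshot("wrist");s=snapshot("side");save(p,"a.png",(200,100,440,380),1.6);save(s,"b.png",(290,130,390,242),4)
a=cv2.imread("pics/a.png");b=cv2.imread("pics/b.png")
cv2.imwrite("pics/ab2.png",np.hstack([a,b]))
E
```

```text
clock: 10.65
ee_pos: [544.2, 306.4, 120.1]
ee_rot: [0.421, 0.568, -0.42, 0.569]
force: [-2.7, -1.4, 4.4]
opening: 16.7
clock: 11.07
ee_pos: [544.3, 306.4, 110.6]
ee_rot: [0.421, 0.568, -0.42, 0.569]
force: [-3.8, -1.1, 9.0]
opening: 16.4
clock: 11.4
ee_pos: [544.3, 306.4, 101.6]
ee_rot: [0.421, 0.568, -0.42, 0.569]
force: [-3.2, -1.6, 8.3]
opening: 16.5
```

View pics/ab2.png

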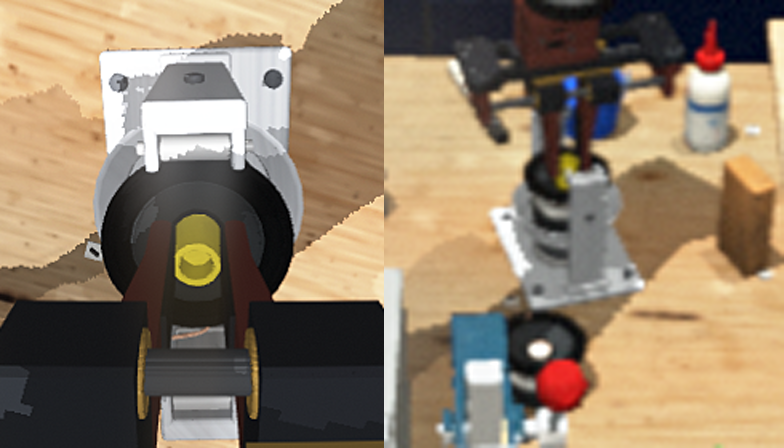

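Driver is in the cup and level, with the +y tongue bearing on its flange. Push on in small steps.

```bash
python3 -m inch '[[[1.2,0.15,0,0,0,0,0],[1.2,0.3,0,0,0,0,0],[1.2,0.3,0,0,0,0,0],[1.2,0.3,0,0,0,0,0]]]' 45; python3 -m inch '[[[1.2,0.1,0,0,0,0,0],[1.2,0.2,0,0,0,0,0],[1.2,0.2,0,0,0,0,0],[1.2,0.2,0,0,0,0,0]]]' 45; python3 - <<'E'
from h import *
z=[]
for i in range(3): p=snapshot("wrist");s=state();z.append([*s["ee_pos"],*s["force"]])
print(np.mean(z,0).round(2));save(p,"w6.png",(200,100,440,300),3)
E
```

```text
clock: 11.83
ee_pos: [544.3, 306.4, 99.0]
ee_rot: [0.421, 0.568, -0.42, 0.569]
force: [-5.0, -2.3, 10.4]
opening: 16.7
clock: 12.17
ee_pos: [544.3, 306.4, 97.1]
ee_rot: [0.421, 0.568, -0.42, 0.569]
force: [-4.4, -2.1, 11.8]
opening: 16.8
[544.27 306.42  97.15  -4.17  -1.88  12.74]
```

View pics/w6.png

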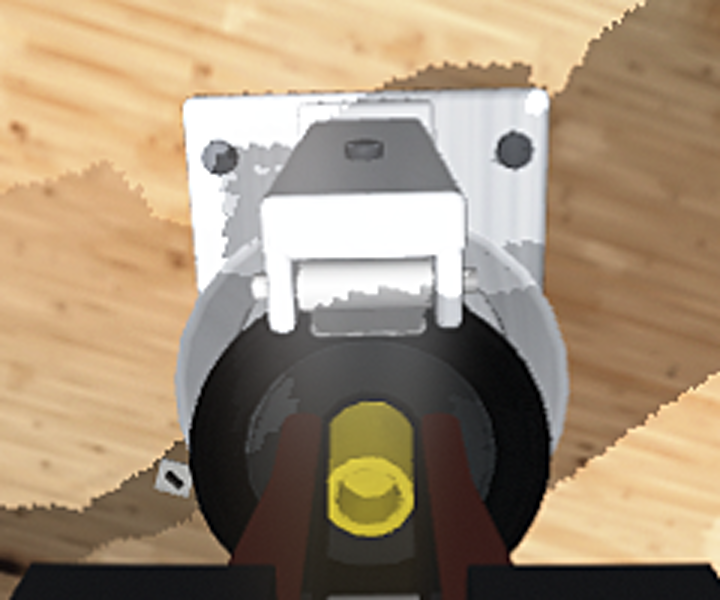

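The +y tongue's tip now lies over the rim, at (368,318). One more mm for the twin, then I'll ease up still gripped and check that the tongues take the load.

```bash
python3 -m inch '[[[1.2,0.1,0,0,0,0,0],[1.2,0.15,0,0,0,0,0],[1.2,0.15,0,0,0,0,0],[1.2,0.15,0,0,0,0,0]]]' 45; python3 -m inch '[[[1.2,-0.1,0,0,0,0,0],[1.2,-0.2,0,0,0,0,0],[1.2,-0.3,0,0,0,0,0],[1.2,-0.4,0,0,0,0,0],[1.2,-0.4,0,0,0,0,0],[1.2,-0.4,0,0,0,0,0]]]' 45
```

```text
clock: 12.65
ee_pos: [544.3, 306.4, 95.7]
ee_rot: [0.421, 0.568, -0.42, 0.569]
force: [-4.4, -1.7, 13.4]
opening: 16.7
clock: 13.15
ee_pos: [544.3, 306.4, 99.7]
ee_rot: [0.421, 0.568, -0.42, 0.569]
force: [-4.1, -2.8, 11.4]
opening: 16.7
```

```bash
python3 -m inch '[[[1.2,-0.05,0,0,0,0,0],[1.2,-0.1,0,0,0,0,0],[1.2,-0.15,0,0,0,0,0],[1.2,-0.15,0,0,0,0,0],[1.2,-0.15,0,0,0,0,0]]]' 45;  python3 -m inch '[[[1.2,-0.05,0,0,0,0,0],[1.2,-0.1,0,0,0,0,0],[1.2,-0.1,0,0,0,0,0],[1.2,-0.1,0,0,0,0,0]]]' 45
```

```text
clock: 13.57
ee_pos: [544.2, 306.4, 100.9]
ee_rot: [0.421, 0.568, -0.42, 0.569]
force: [-3.4, -1.6, 10.1]
opening: 16.4
clock: 13.9
ee_pos: [544.3, 306.4, 101.1]
ee_rot: [0.421, 0.568, -0.42, 0.569]
force: [-2.6, 0.6, 5.9]
opening: 16.8
```

The upward move stalls at 101.1 mm and the force drops, so the tongues hold. Let go and retreat.

```bash
python3 -m inch '[[[3.8,0,0,0,0,0,0],[3.8,0,0,0,0,0,0],[3.8,0,0,0,0,0,0],[3.8,0,0,0,0,0,0],[3.8,0,0,0,0,0,0]]]'; python3 -m inch '[[[3.8,-1,0,0,0,0,0],[3.8,-3,0,0,0,0,0],[3.8,-6,0,0,0,0,0],[3.8,-10,0,0,0,0,0],[3.8,-13,0,0,0,0,0],[3.8,-13,0,4,0,0,0],[3.8,-13,0,7,0,0,0],[3.8,-13,0,7,0,0,0],[3.8,-13,0,7,0,0,0]]]'; python3 - <<'E'
from h import *
st=state();p=snapshot("wrist");t=snapshot("top");s=snapshot("side")
for k,z in [("driver_mid",72),("bare_mid",25),("cup_floor",42),("column",0)]:
  for q,n in((p,"wrist"),(t,"top")):
    for r in place_of(q,k)[:5]:
        uv=np.array(r["centre"])*[640,400];print(n,k,round(r["confidence"],2),uv.round(1),atz(q,uv,z,st).round(1))
save(p,"a.png",(200,0,440,280),1.6);save(s,"b.png",(290,130,390,242),4)
cv2.imwrite("pics/ab3.png",np.hstack([cv2.imread("pics/a.png"),cv2.imread("pics/b.png")]))
E
```

```text
clock: 14.32
ee_pos: [544.3, 305.9, 100.3]
ee_rot: [0.42, 0.568, -0.421, 0.568]
force: [0.1, -0.3, 0.5]
opening: 37.7
clock: 15.07
ee_pos: [565.7, 236.9, 231.3]
ee_rot: [0.422, 0.567, -0.422, 0.568]
force: [-0.2, 0.6, -0.6]
opening: 37.9
wrist driver_mid 0.86 [342.3 352.3] [656.3  27.7  72. ]
wrist driver_mid 0.84 [320.4 124.2] [543.7 303.7  72. ]
top driver_mid 0.87 [269.9 185. ] [547.  299.9  72. ]
top driver_mid 0.86 [435.4 254.5] [ 357.1 -169.9   72. ]
top driver_mid 0.78 [203.7 182.3] [552.  489.3  72. ]
top driver_mid 0.75 [377.5 146.7] [662.1  -6.   72. ]
wrist bare_mid 0.96 [272.  239.1] [524.3 140.5  25. ]
top cup_floor 0.71 [272.3 187.3] [544.  296.3  42. ]
top column 0.84 [268.5 190.2] [540.  312.5   0. ]
```

View pics/ab3.png

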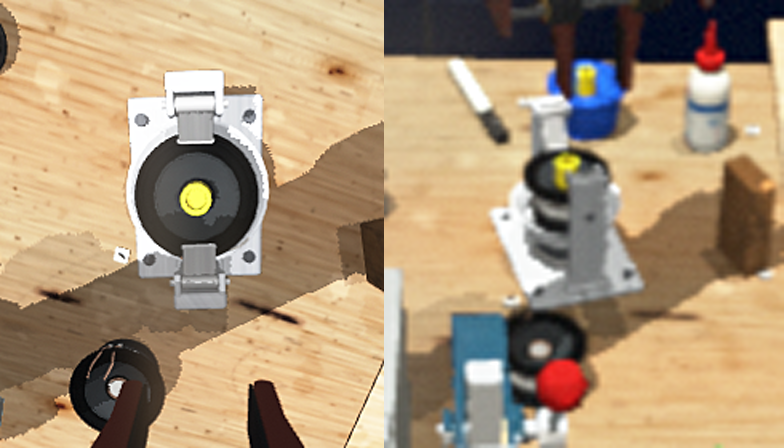

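Both tongues, at crop (196,125) and (198,260), lie over the flange rim. The driver is centred and level, the hand is clear, and the bare driver hasn't moved.

```bash
python3 -c "
from bench import *
s=state();print(s['force'],s['clock']);print(job_done())"
```

```text
[ 0.63708287 -0.5146189  -0.20279514] 15.6167
the job is handed in; nothing more can be done
None
```

The driver with the yellow gauge is in the column's cup, held down by both spring tongues, and I handed the job in at 15.6 s. I gripped it by the gauge, pushed the cup down about 33 mm and eased up until the tongues took the load. Then I opened the fingers to 38 mm and backed away.

**Final checks:**
- **Tongues:** the last pictures show both over the rim.
- **Position:** the driver looks level and measures about 2 mm from the axis in the wrist camera.
- **Cup travel:** about 28 mm, worked out from where the lift stalled (tool point 101 mm high); I could not read it directly.
- **Hand:** clear, with no contact force on the tool beyond noise.
- **Bare driver:** it measures about 5 to 8 mm from its first reading, taken with different cameras, so that is within measurement error. Nothing touched it.

**Disagreements:** heights worked out from the side and top cameras together came out 6 to 16 mm too low where the true height is given. The two cameras differed by up to 10 mm on the driver's sideways position. I therefore relied on the wrist camera for the grasp and the placing. In the last top picture, the network's points for the driver, cup and column were up to 16 mm apart, so I did not use them. During the push there was a steady sideways force of 3 to 5 N, which went away when I let go.

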